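Tip the inspection cover over the board's edge

ROBOT

A 7-joint arm with a two-finger parallel gripper is mounted at the origin on the work surface. World frame = base frame: x ahead of the robot, y to its left, z up, the work surface at z = 0. Lengths are in m, angles in rad, forces in N, time in s.
With the tool pointing down it reaches from about 0.425 to 0.875 m from the base axis. Payload 4.7 kg.
Tool frame: the origin (TCP) lies at the very end of the fingers, on their centre line; the grasp point (between the pads) lies bot.tcp_to_grasp behind it (bot.tcp_to_grasp is the distance from the TCP to the grasp point, in m); z points along the fingers, y is the direction in which the jaws open and shut (so a half turn about z gives the same grasp; the last joint's range is limited). The gripper opens to 85 mm and grips with 20 to 120 N. Pads are 22 mm wide; open, the fingers measure 114 mm over their backs; the gripper's body (76 mm by 85 mm) begins 54 mm behind the grasp point. The pads swing forward as they close: fully open they stand 13 mm farther back than shut.
Start: joints at [1.266, 0.321, -0.07, 1.45, 0.023, 1.371, -0.057], TCP at [0.204, -0.617, 0.231] pointing down, gripper open.
Joint ranges: [-2.86, 2.86], [-0.3, 2.09], [-1.38, 1.24], [0.06, 2.45], [-1.56, 4.7], [0.09, 2.05], [-2.69, 2.69]. Speed limits (rad/s): [2.57, 2.57, 3.14, 3.14, 3.14, 3.14, 3.14].

INTERFACE

Orientations are given as a unit quaternion [w, x, y, z].
In Python, from workcell import bot, cams gives the robot as it stands.
- The arm moves only by the shell command python3 -m pendant 'ROWS' [FORCE]. ROWS is JSON, one flat list of numbers, 7 for each row, row after row: the turn, a rotation vector about the tool's x, y, z in rad, then the shift along the tool's x, y, z in cm, then the closure, from -1 (fully open) to 1 (shut), so that 0 is half open. A call has 1 to 8 rows; each row is the pose to reach, as a shift and turn from the pose measured when the call began, along the tool's axes at that moment; what a row does not reach only later rows make up. A row lasts 1/12 s, in which the tool goes at most 41.7 mm and 7.16 degrees, less where a joint would pass 70% of its speed; a pose out of reach is approached as far as the arm can. A call with a gripper value outside its range is refused whole. The fingers move at their own pace and stop on an object; FORCE is the grip in N (left out, the last holds). Time passes only in rows, so rows that repeat a pose let the fingers close. It gives the time, the measured TCP pose, the force and the opening at its end, in the units of the state.
- bot.sense(): the state, without advancing time (a new reading comes with each control period).
- cams.capture(name): name is "scene" or "top" or "wrist"; returns (picture, depth): 384x512x3 uint8, blue, green, red; 384x512 float32, m along the optical axis (not along the pixel's ray), 0 where there is no reading.
- cams.camera_params(name): a dict with "fov_y" (degrees; the focal length in pixels is half the picture's height over the tangent of half this angle, whatever the lens; pixels are square), "cx", "cy" (the principal point, pixels), "extrinsics" (4x4, takes a point from world to camera coordinates). Camera axes: x right, y up, looking along -z (the intrinsics and any distortion apply to the point x, -y, -z); pixel columns grow to the right and rows downward; lengths in m; the calibration is good to about 2 mm. The wrist camera is an equidistant fisheye: a pixel r from the principal point sees the ray r / f radians off the axis. A picture is of the moment at which its call begins: read the wrist's pose just before it. camera_params takes no time and is no camera call; for the wrist camera it gives the pose at the moment of the call.
- bot.finish_job(): hands the job in, once; it reports no verdict.
The state is a dict: "time": time; "joint_positions": joint angles; "joint_vel": joint speeds; "joint_torque": joint torques, N m; "tcp_pos": TCP position; "tool_rot": TCP orientation; "ft_force": force on the tool from outside, world axes, zero at the start; "ft_torque": the same for the moment, N m; "gripper_width": finger opening in m.
Only numpy, scipy, OpenCV 4.12 (cv2) and the standard library are available. Lean on these libraries where they do the work, as an engineer would, in place of code of your own. Each camera call takes 0.05 s, during which the arm holds its last target.

TASK

Turn the aluminium cover over so that its seal can be cleaned: with the fingertips push it across the bench until it meets the near edge of the plywood board, and keep pushing so that it tips up against that edge and falls over onto the board, to lie flat there with its raised rim upwards. Do not grip the cover, ram it or lift it clear, leave the other things where they are, and take the hand away at the end.

Things in the scene. Friction and masses are not known exactly. Their poses are not given: they have to be found in the camera images.
- cover: loose aluminium cover, 220 to 450 g: plain plate 110 (its x) x 120 (its y) x 6 mm, screw hole in each corner, and under it a rim 74 x 84 mm, 16 mm deep, on which it stands, so the plate is a lip 18 mm wide all round, 16 to 22 mm above the bench. Origin: centre of the rim's underside; z from rim to plain face (up at the start). Starts on the bench 40 to 85 mm short of the board, its y towards it, yawed up to 0.25 rad
- cover_lead (a point): middle of the cover's edge that faces the board (its +y edge), at half the plate's thickness, 60 mm from the centre, 19 mm above the bench at the start
- cover_trail (a point): middle of the opposite edge of the cover (its -y edge), the one to push, at half the plate's thickness, 19 mm above the bench at the start. A fingertip held low, its end well below the lip, catches it with its front; moved forward and up in an arc about the board's edge with 5 to 10 N it tips the cover up
- board: plywood board fixed on the bench, 320 mm (its x) x 300 mm (its y) x 24 mm thick; origin at the centre of its underside, z up. Its y axis points away from the cover, yaw up to 0.2 rad from the world's y
- board_edge (a point): middle of the upper corner of the board's near edge (its -y edge, facing the cover), 24 mm above the bench; the edge is an upright face that runs 160 mm either way along the board's x; axes as the board. Turned over, the cover overhangs this edge by some 25 mm; should it stay leaning on the edge with its low end on the bench, a push forward at that end brings it down onto the board
- screwdriver: bystander, leave alone: red-handled screwdriver lying on the far (+y) part of the board; origin at the middle of its underside
- jar: bystander, leave alone: amber jar, 48 mm across, 60 mm tall, standing on the board's far part; origin at the middle of its underside
- bearing: bystander, leave alone: steel bearing ring, 52 mm across, 15 mm thick, lying on the board's far part; origin at the middle of its underside
- tin: bystander, leave alone: rectangular solvent tin, 70 x 110 x 144 mm tall, on the bench behind the board (its +y side); origin at the middle of its underside
- scraper: bystander, leave alone: yellow-handled knife, 120 mm long, 14 mm thick, flat on the bench on the robot's side of the cover; origin at the middle of its underside
- pliers: bystander, leave alone: yellow-handled pliers, 160 mm long, 16 mm thick, flat on the bench on the side of the cover away from the board; origin at the middle of its underside
- punch: bystander, leave alone: steel punch, 14 mm thick with a 20 mm head, 75 mm tall, standing on the board near its +x side; origin at the middle of its underside
Things that resemble listed ones, but are neither listed nor needed, are in the scene too. Several things have the shape of the cover; the one meant has the colours described above.

How it is judged:
On the way, in this order (a step that is already met when the one before it is completed fails the run):
1. the cover, still lying (tilted under 0.4 rad), has been pushed up to the board's near edge (its leading edge's middle within 20 mm) (angle between cover's own z axis and vertical below 0.4 rad and y of cover_lead in the frame of board_edge above -0.02 m), for 0.05 s.
2. the cover is tipped up steeply (0.8 to 1.8 rad) with its leading edge still low, at the board's edge (from 30 mm short of it to 20 mm past it) (angle between cover's own z axis and vertical between 0.8 and 1.8 rad and height (world z) of cover_lead below 0.04 m and y of cover_lead in the frame of board_edge between -0.03 and 0.02 m), for 0.04 s.
At the end, for the whole second after the job is handed in: the cover lies flat and still on the board, upside down with its raised rim upwards: tilt over 2.98 rad, its origin 42 to 50 mm above the bench, its centre over the board (angle between cover's own z axis and vertical above 2.98 rad and height (world z) of cover between 0.042 and 0.05 m and y of cover in the frame of board between -0.15 and 0.15 m and x of cover in the frame of board between -0.16 and 0.16 m and linear speed of cover below 0.01 m/s and angular speed of cover below 0.1 rad/s); the robot touches nothing.
It fails at once if the cover is lifted clear: both its leading and trailing edge more than 60 mm above the bench (height (world z) of each of cover_lead, cover_trail above 0.06 m).
It fails at once if the fingers grip or ram the cover with more than 40 N (contact force between the fingers and cover above 40 N).
It fails at once if any other listed thing is moved more than 20 mm (distance of any of screwdriver, jar, bearing, tin, scraper, pliers, punch from where it was at the start of the episode above 0.02 m).
It also fails if it takes over 67 s, if anything falls off the work surface, if the arm or the gripper's body presses on something with over 40 N, if the wrist force passes 120 N, or if a joint passes its speed limit or range.

## Working session

There is one attempt and no reset: what is moved stays moved. The work goes in short steps, Python scripts to look and compute and a shell command to move; the robot and the scene stay as the last step left them, time stands still between calls to the robot, and variables do not carry over. Pictures are saved under pics/ and viewed, and the job is handed in when it is done.

```bash
ls; mkdir -p pics; python3 - <<'E'
from workcell import bot,cams
import cv2,numpy as np
print(bot.sense(), bot.tcp_to_grasp)
for n in("scene","top"):
    p,d=cams.capture(n); cv2.imwrite(f"pics/{n}0.png",p); np.save(f"pics/{n}0.npy",d); print(n,cams.camera_params(n))
E
```

```text
pics
{'time': 0.0, 'joint_positions': array([ 1.26612917,  0.3218589 , -0.0700981 ,  1.45167434,  0.0226068 ,
        1.37081566, -0.05689174]), 'joint_vel': array([-0.00129546,  0.00047191, -0.00132075,  0.0015368 ,  0.00027271,
       -0.00038854,  0.0006047 ]), 'joint_torque': array([-5.99641080e-04, -4.93581927e+01, -3.82346660e-01, -3.14324427e+01,
        1.30269313e-02,  1.14140977e-02, -5.62336652e-06]), 'tcp_pos': array([ 0.20349504, -0.61675055,  0.23020063]), 'tool_rot': array([-9.62606229e-04,  9.87320629e-01,  1.58735649e-01, -2.06129911e-04]), 'ft_force': array([ 0.58997142, -0.31282304,  0.11826613]), 'ft_torque': array([-0.00201694, -0.02865817, -0.01633997]), 'gripper_width': 0.08567171948588187} 0.0187
scene {'fov_y': 47.87157913881395, 'cx': 261.0469640816091, 'cy': 182.60322945727896, 'extrinsics': array([[-0.86563318,  0.5005368 ,  0.0119208 ,  0.42032395],
       [-0.41275641, -0.72689672,  0.54886547,  0.2472621 ],
       [ 0.28339256,  0.47019578,  0.8358257 , -1.32878716],
       [ 0.        ,  0.        ,  0.        ,  1.        ]])}
top {'fov_y': 56.25414209642506, 'cx': 254.56696146197274, 'cy': 199.3153248415562, 'extrinsics': array([[ 0.01336094, -0.99979472,  0.01523166,  0.04932871],
       [ 0.99690781,  0.01449896,  0.07723077, -0.51272557],
       [-0.07743576,  0.01415268,  0.99689689, -0.97316785],
       [ 0.        ,  0.        ,  0.        ,  1.        ]])}
```

View pics/scene0.png

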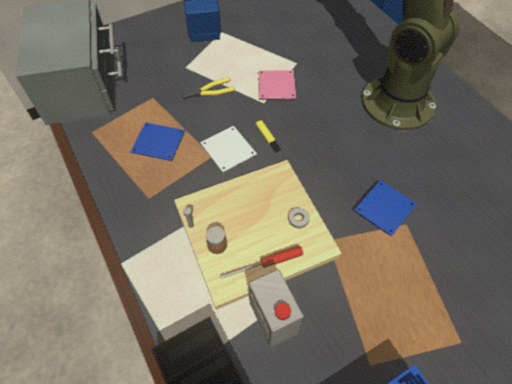

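View pics/top0.png

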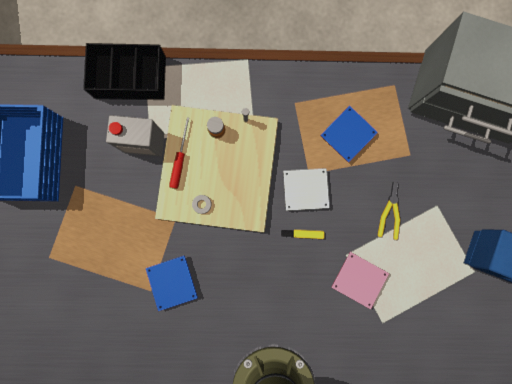

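The aluminium cover is the light-grey plate at scene (229,148) and top (307,190). Look-alikes are blue at top (349,134) and (172,283), and pink at top (361,280). The grey one next to the board matches the description. Next I'll crop in and measure it.

```bash
cat > h.py <<'E'
import numpy as np,cv2
from workcell import bot,cams
def ray(name,pts,z):
    c=cams.camera_params(name);f=192/np.tan(np.radians(c["fov_y"]/2));E=c["extrinsics"];R,t=E[:3,:3],E[:3,3]
    o=-R.T@t;out=[]
    for u,v in pts:
        d=R.T@np.array([(u-c["cx"])/f,-(v-c["cy"])/f,-1]);out.append(o+d*(z-o[2])/d[2])
    return np.array(out)
def proj(name,P):
    c=cams.camera_params(name);f=192/np.tan(np.radians(c["fov_y"]/2));E=c["extrinsics"]
    p=E[:3,:3]@np.array(P)+E[:3,3];return c["cx"]+f*p[0]/-p[2],c["cy"]-f*p[1]/-p[2]
def big(m,seed):
    n,l=cv2.connectedComponents(m.astype(np.uint8));return (l==l[seed[1],seed[0]]).astype(np.uint8)
E
python3 - <<'E'
from h import *
for n,cs,bs in(("top",(307,190),(240,180)),("scene",(229,148),(270,200))):
    p=cv2.imread(f"pics/{n}0.png");h=cv2.cvtColor(p,cv2.COLOR_BGR2HSV)
    print(n,h[cs[1],cs[0]],h[bs[1],bs[0]])
    mc=big((h[...,2]>140)&(h[...,1]<60),cs)
    mc=cv2.morphologyEx(mc,cv2.MORPH_OPEN,np.ones((5,5)))
    mb=big((h[...,2]>120)&(h[...,1]>60)&(h[...,0]>15)&(h[...,0]<35),bs)
    for nm,m,z in(("cover",mc,.022),("board",mb,.024)):
        c=max(cv2.findContours(m,0,2)[0],key=cv2.contourArea);r=cv2.minAreaRect(c)
        q=cv2.approxPolyDP(cv2.convexHull(c),8,True)[:,0]
        w=ray(n,q.astype(float),z)
        print(nm,q.tolist(),np.round(w[:,:2],4).tolist(),"sides",np.round(np.linalg.norm(w-np.roll(w,-1,0),axis=1),3),"c",w.mean(0).round(4))
    x,y=cs
    cv2.imwrite(f"pics/crop_{n}.png",cv2.resize(p[y-70:y+70,x-90:x+90],None,fx=4,fy=4))
d=np.load("pics/top0.npy");print(d[190,307])
E
```

```text
top [ 40   8 199] [ 23  80 197]
cover [[326, 173], [324, 207], [286, 205], [288, 171]] [[0.5881, -0.1411], [0.4933, -0.1354], [0.4973, -0.0304], [0.592, -0.0353]] sides [0.095 0.105 0.095 0.106] c [ 0.5427 -0.0856  0.022 ]
board [[277, 118], [263, 231], [150, 289], [50, 257], [67, 210], [172, 105]] [[0.7411, -0.0033], [0.4251, 0.0323], [0.2659, 0.3343], [0.3478, 0.6056], [0.475, 0.5669], [0.7729, 0.2911]] sides [0.318 0.341 0.283 0.133 0.406 0.296] c [0.5046 0.3045 0.024 ]
scene [ 35  20 221] [ 21  95 211]
cover [[237, 130], [251, 156], [218, 166], [205, 140]] [[0.4909, -0.128], [0.5014, -0.0279], [0.5949, -0.0424], [0.5861, -0.14]] sides [0.101 0.095 0.098 0.096] c [ 0.5433 -0.0846  0.022 ]
board [[287, 160], [344, 258], [216, 308], [174, 199]] [[0.4238, 0.0333], [0.4582, 0.3422], [0.7726, 0.2983], [0.7395, -0.0042]] sides [0.311 0.317 0.304 0.318] c [0.5985 0.1674 0.024 ]
0.99662095
```

View pics/crop_top.png

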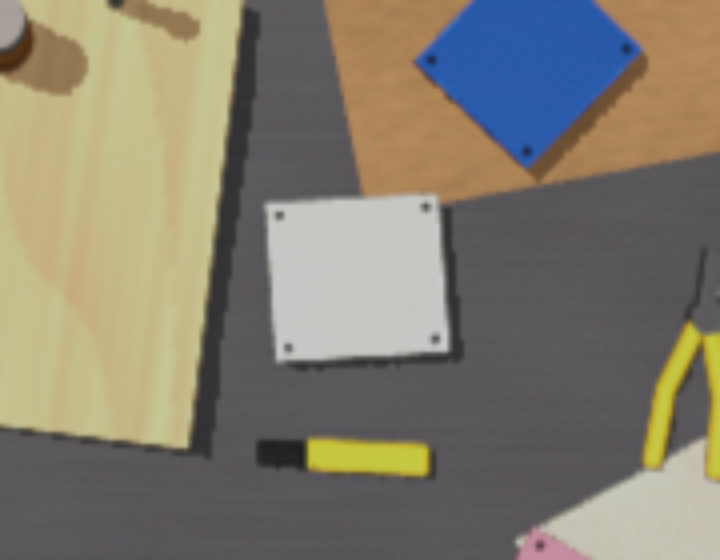

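The crop shows the grey plate with 4 screw holes next to the board's near edge. Its corners are at crop (266,203), (438,194), (449,352) and (278,362), and the knife lies below it. Next I'll refine the positions.

```bash
python3 - <<'E'
from h import *
q=np.array([(266,203),(438,194),(449,352),(278,362)])/4+[217,120]-.4
w=ray("top",q,.022)[:,:2];print(w.round(4).tolist(),np.linalg.norm(w-np.roll(w,-1,0),axis=1).round(4))
c=w.mean(0);lead=(w[0]+w[3])/2;tr=(w[1]+w[2])/2;d=lead-tr;print("c",c,"lead",lead,"trail",tr,"yaw",np.arctan2(-d[0],d[1]))
b=np.array([[.7403,-.0037],[.4245,.0328]]);e=b[0]-b[1];byaw=np.arctan2(e[1],e[0]);by=np.array([-np.sin(byaw),np.cos(byaw)]);m=b.mean(0)
print("byaw",byaw,"edge mid",m,"lead gap",(lead-m)@by, "corner gaps",[(w[i]-m)@by for i in(0,3)], "xs",(lead-m)@[np.cos(byaw),np.sin(byaw)])
for nm,p in(("knife",[(281.5,233.5),(324,235)]),("punch",[(246,114)]),("pl",[(380,237),(395,183),(398,239)])): print(nm,ray("top",np.array(p,float),.01).round(3).tolist())
E
```

```text
[[0.5936, -0.0217], [0.6018, -0.1415], [0.4918, -0.1488], [0.4833, -0.0307]] [0.1201 0.1102 0.1184 0.1107]
c [ 0.5426392 -0.0856656] lead [ 0.53844335 -0.02618639] trail [ 0.54683506 -0.14514482] yaw 0.07042656647319155
byaw -0.11506890617291488 edge mid [0.5824  0.01455] lead gap -0.04551388492716863 corner gaps [np.float64(-0.03467436149717878), np.float64(-0.05635340835715849)] xs -0.038988808609868426
knife [[0.419, -0.02, 0.01], [0.416, -0.138, 0.01]]
punch [[0.755, 0.084, 0.01]]
pl [[0.413, -0.294, 0.01], [0.565, -0.339, 0.01], [0.408, -0.344, 0.01]]
```

```bash
cat >> h.py <<'E'
from scipy.spatial.transform import Rotation as Ro
BY=-.115;EM=np.array([.5824,.01455])
def target(xb,yb,z,th,dyaw=0):
    """pose in board-edge frame: x along edge, y past edge, z height, forward tilt th"""
    a=BY+dyaw;bx=np.array([np.cos(a),np.sin(a),0]);R=np.c_[np.array([-bx[1],bx[0],0]),bx,[0,0,-1]]
    c,s=np.cos(BY),np.sin(BY);p=np.r_[EM+[c*xb-s*yb,s*xb+c*yb],z]
    return p,Ro.from_matrix(R)*Ro.from_rotvec([0,th,0])
def delta(*a,**k):
    s=bot.sense();q=s["tool_rot"];R=Ro.from_quat(np.r_[q[1:],q[0]])
    p,T=target(*a,**k);print("turn",(R.inv()*T).as_rotvec().round(3),"cm",(100*R.inv().apply(p-s["tcp_pos"])).round(2))
def where():
    s=bot.sense();q=s["tool_rot"];R=Ro.from_quat(np.r_[q[1:],q[0]]);c,sn=np.cos(BY),np.sin(BY)
    d=s["tcp_pos"][:2]-EM;T=target(0,0,0,0)[1]
    print("t",round(s["time"],2),"xb,yb,z",np.round([c*d[0]+sn*d[1],-sn*d[0]+c*d[1],s["tcp_pos"][2]],4),"rot",(T.inv()*R).as_rotvec().round(3),"F",s["ft_force"].round(2),"w",round(s["gripper_width"],4),"q",s["joint_positions"].round(2))
E
python3 -c "
from h import *
where();delta(-.038,-.22,.15,0)"
python3 -m pendant '[0,0,-0.6,22,-14.5,3,-0.4, 0,0,-0.6,22,-14.5,3,-0.4, 0,0,-0.6,22,-14.5,3,-0.4, 0,0,-0.6,22,-14.5,3,-0.4, 0,0,-0.6,22,-14.5,3,-0.4, 0,0,-0.6,22,-14.5,3,-0.4, 0,0,-0.6,22,-14.5,3,-0.4, 0,0,-0.6,22,-14.5,3,-0.4]'
python3 -c "
from h import *
where();delta(-.038,-.22,.15,0);delta(-.038,-.22,.15,.6)"
```

```text
t 0.1 xb,yb,z [-0.3039 -0.6706  0.2303] rot [2.000e-03 1.000e-03 1.137e+00] F [ 0.18  0.07 -0.23] w 0.0854 q [ 1.27  0.32 -0.07  1.45  0.02  1.37 -0.06]
turn [-2.000e-03 -1.000e-03 -1.137e+00] cm [ 43.07 -29.7    8.08]
time: 0.77
tcp_pos: [0.3708, -0.4047, 0.1999]
tool_rot: [-0.002, 0.894, 0.447, 0.001]
ft_force: [0.2, 0.4, 0.0]
gripper_width: 0.0598
t 0.77 xb,yb,z [-0.1621 -0.4408  0.1999] rot [0.002 0.004 0.528] F [0.25 0.36 0.05] w 0.0598 q [ 1.06  0.14 -0.3   1.74  0.04  1.27  0.11]
turn [-0.002 -0.004 -0.528] cm [25.31 -0.38  5.08]
turn [ 0.157  0.582 -0.512] cm [25.31 -0.38  5.08]
```

```bash
python3 -c "
from h import *
delta(-.03,-.215,.10,.3)"
python3 -m pendant '[0.08,0.29,-0.52,25.9,0.5,10,-0.4, 0.08,0.29,-0.52,25.9,0.5,10,-0.4, 0.08,0.29,-0.52,25.9,0.5,10,-0.4, 0.08,0.29,-0.52,25.9,0.5,10,-0.4, 0.08,0.29,-0.52,25.9,0.5,10,-0.4, 0.08,0.29,-0.52,25.9,0.5,10,-0.4, 0.08,0.29,-0.52,25.9,0.5,10,-0.4, 0.08,0.29,-0.52,25.9,0.5,10,-0.4]'
python3 -c "
from h import *
where();delta(-.03,-.215,.007,.3)
for n in('scene','top','wrist'):
    p,d=cams.capture(n); cv2.imwrite(f'pics/{n}1.png',p)
"
```

```text
turn [ 0.078  0.289 -0.524] cm [26.12  0.07 10.08]
time: 1.43
tcp_pos: [0.5318, -0.1922, 0.0984]
tool_rot: [-0.104, 0.736, 0.659, 0.113]
ft_force: [0.2, 0.8, -0.5]
gripper_width: 0.0598
t 1.43 xb,yb,z [-0.0266 -0.2112  0.0984] rot [ 0.006  0.308 -0.004] F [ 0.21  0.77 -0.47] w 0.0598 q [ 0.88  0.38 -0.49  1.73 -0.13  1.18  0.36]
turn [-0.006 -0.008  0.003] cm [-3.14 -0.3   8.59]
```

```bash
python3 -c "
import cv2,numpy as np
a=cv2.imread('pics/scene1.png')[60:260,80:360];b=cv2.imread('pics/top1.png')[80:280,150:430]
cv2.imwrite('pics/both1.png',np.vstack([cv2.resize(x,None,fx=1.45,fy=1.45) for x in(a,b)]))"
```

```text
(no output)
```

View pics/both1.png

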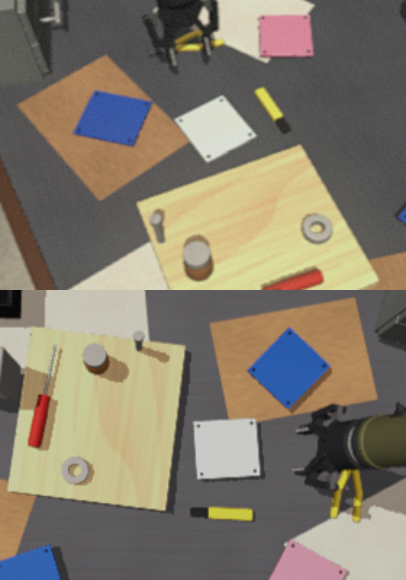

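View pics/wrist1.png

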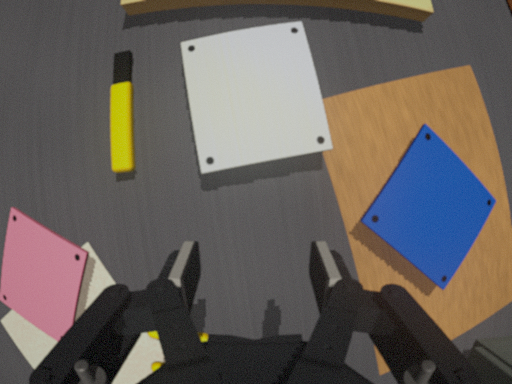

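The wrist view shows the fingertips at (185,245) and (322,245), squarely behind the cover's trailing edge (205,170)–(330,150), with clear space to the knife. Next I'll descend.

```bash
python3 -m pendant '[0,0,0,-1.2,-0.3,3,-0.4, 0,0,0,-2.6,-0.3,6,-0.4, 0,0,0,-3,-0.3,8,-0.4, 0,0,0,-3.1,-0.3,8.6,-0.4, 0,0,0,-3.1,-0.3,8.6,-0.4, 0,0,0,-3.1,-0.3,8.6,-0.4]'
python3 -c "
from h import *
where();delta(-.03,-.18,.007,.3)"
```

```text
time: 2.08
tcp_pos: [0.5259, -0.2062, 0.0098]
tool_rot: [-0.1, 0.74, 0.656, 0.111]
ft_force: [0.8, 0.1, 0.1]
gripper_width: 0.0599
t 2.08 xb,yb,z [-0.0308 -0.2257  0.0098] rot [0.002 0.3   0.006] F [0.78 0.05 0.11] w 0.0599 q [ 0.88  0.49 -0.46  1.79 -0.09  1.02  0.38]
turn [-0.001 -0.    -0.006] cm [4.28 0.05 1.62]
```

```bash
python3 -m pendant '[0,0,0,0.6,0,0.5,-0.4, 0,0,0,0.8,0,0.8,-0.4, 0,0,0,0.8,0,0.8,-0.4]'
python3 -c "
from h import *
where()"
python3 -m pendant '[0,0,0,0.1,0,0.2,-0.4, 0,0,0,0.2,0,0.4,-0.4, 0,0,0,0.2,0,0.4,-0.4]'
python3 -c "
from h import *
where()
for n in('scene','top','wrist'):
    p,d=cams.capture(n); cv2.imwrite(f'pics/{n}2.png',p)
u,v=map(int,proj('scene',bot.sense()['tcp_pos']))
p=cv2.imread('pics/scene2.png');cv2.imwrite('pics/c2.png',cv2.resize(p[v-50:v+50,u-60:u+60],None,fx=6,fy=6,interpolation=2))"
```

```text
time: 2.33
tcp_pos: [0.5279, -0.1951, 0.0055]
tool_rot: [-0.1, 0.74, 0.656, 0.111]
ft_force: [0.0, -0.1, 0.3]
gripper_width: 0.0598
t 2.33 xb,yb,z [-0.0301 -0.2146  0.0055] rot [0.001 0.3   0.004] F [ 0.04 -0.06  0.3 ] w 0.0598 q [ 0.87  0.48 -0.46  1.8  -0.09  1.    0.37]
time: 2.58
tcp_pos: [0.5283, -0.1915, 0.0023]
tool_rot: [-0.1, 0.739, 0.656, 0.111]
ft_force: [-0.7, 0.6, 0.3]
gripper_width: 0.0597
t 2.58 xb,yb,z [-0.0301 -0.2109  0.0023] rot [0.001 0.3   0.004] F [-0.65  0.59  0.27] w 0.0597 q [ 0.86  0.49 -0.46  1.81 -0.09  0.99  0.37]
```

View pics/c2.png

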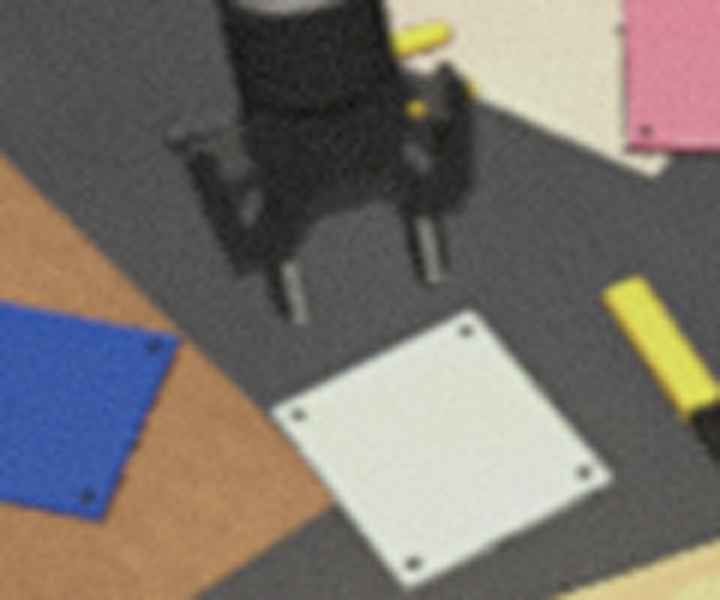

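```bash
python3 -m pendant '[0,0,0,0.4,0,0.2,-0.4, 0,0,0,0.8,0,0.4,-0.4, 0,0,0,1.2,0,0.6,-0.4, 0,0,0,1.2,0,0.6,-0.4]'
python3 -c "
from h import *
where();delta(-.03,-.17,0,.3)"
```

```text
time: 3.07
tcp_pos: [0.5298, -0.1771, -0.0]
tool_rot: [-0.1, 0.739, 0.657, 0.111]
ft_force: [0.0, 0.1, 0.5]
gripper_width: 0.0596
t 3.07 xb,yb,z [-0.0303 -0.1965 -0.    ] rot [0.001 0.301 0.003] F [0.03 0.06 0.5 ] w 0.0596 q [ 0.85  0.48 -0.47  1.82 -0.09  0.98  0.35]
turn [-0.001 -0.001 -0.003] cm [2.53 0.02 0.78]
```

```bash
python3 -m pendant '[0,0,0,0.4,0,0.12,-0.4, 0,0,0,0.8,0,0.25,-0.4, 0,0,0,1.2,0,0.37,-0.4, 0,0,0,1.6,0,0.5,-0.4, 0,0,0,2,0,0.62,-0.4, 0,0,0,2.4,0,0.74,-0.4, 0,0,0,2.8,0,0.87,-0.4, 0,0,0,3.2,0,1,-0.4]'
python3 -c "
from h import *
where()
p,d=cams.capture('top');cv2.imwrite('pics/top3.png',p);p2,d=cams.capture('scene');cv2.imwrite('pics/scene3.png',p2)
cv2.imwrite('pics/c3.png',np.vstack([cv2.resize(p[130:250,220:400],None,fx=2.4,fy=2.4),cv2.resize(p2[80:200,150:330],None,fx=2.4,fy=2.4)]))"
```

```text
time: 3.73
tcp_pos: [0.5334, -0.1442, -0.0002]
tool_rot: [-0.1, 0.739, 0.657, 0.111]
ft_force: [-1.5, -2.8, 0.6]
gripper_width: 0.0596
t 3.73 xb,yb,z [-0.0304 -0.1633 -0.0002] rot [0.002 0.3   0.003] F [-1.52 -2.79  0.61] w 0.0596 q [ 0.81  0.46 -0.49  1.85 -0.1   0.95  0.3 ]
```

View pics/c3.png

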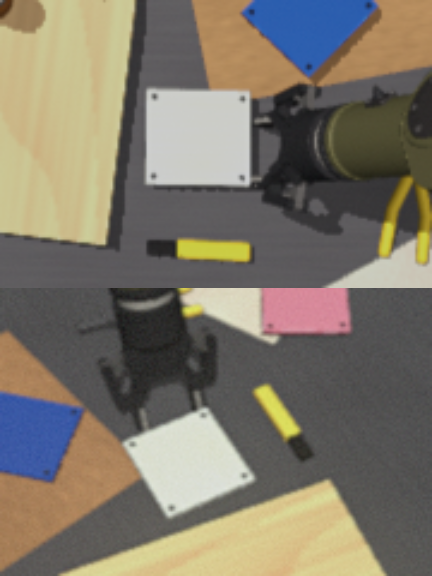

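The cover, with its trailing edge at top-crop x≈250, slides and turns with the two fingertips behind it. I'll keep pushing.

```bash
python3 -m pendant '[0,0,0,0.4,0,0.12,-0.4, 0,0,0,0.8,0,0.25,-0.4, 0,0,0,1.2,0,0.37,-0.4, 0,0,0,1.6,0,0.5,-0.4, 0,0,0,1.9,0,0.59,-0.4, 0,0,0,2.2,0,0.68,-0.4]'
python3 -c "
from h import *
where()
p,d=cams.capture('top');cv2.imwrite('pics/top4.png',p)
cv2.imwrite('pics/c4.png',cv2.resize(p[130:250,220:400],None,fx=4,fy=4))"
```

```text
time: 4.33
tcp_pos: [0.5366, -0.1194, -0.0]
tool_rot: [-0.101, 0.739, 0.657, 0.112]
ft_force: [-0.0, -2.6, -2.0]
gripper_width: 0.06
t 4.33 xb,yb,z [-0.0301 -0.1383 -0.    ] rot [0.001 0.302 0.002] F [-0.05 -2.63 -1.99] w 0.06 q [ 0.78  0.45 -0.5   1.87 -0.1   0.94  0.27]
```

View pics/c4.png

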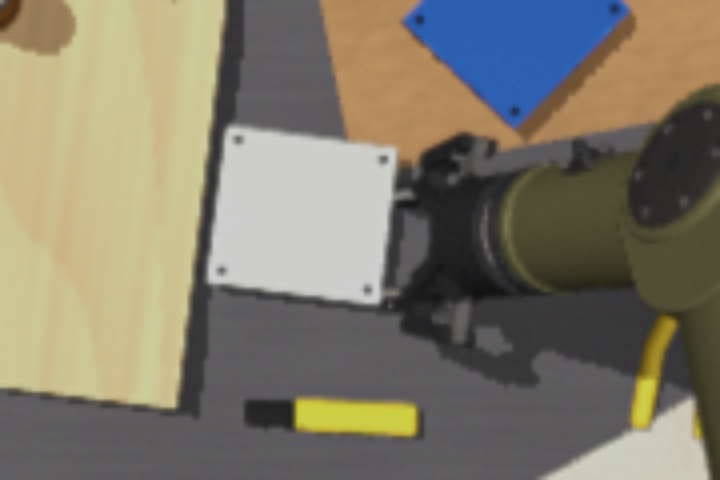

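```bash
python3 -m pendant '[0,0,0,0.3,0,0.09,-0.4, 0,0,0,0.5,0,0.15,-0.4, 0,0,0,0.7,0,0.22,-0.4, 0,0,0,0.8,0,0.25,-0.4]'
python3 -c "
from h import *
where()"
python3 -m pendant '[0,0,0,0.2,0,0.06,-0.4, 0,0,0,0.3,0,0.09,-0.4]'
python3 -c "
from h import *
where()"
```

```text
time: 4.72
tcp_pos: [0.5377, -0.1097, 0.0]
tool_rot: [-0.101, 0.738, 0.657, 0.112]
ft_force: [0.7, -2.7, -1.0]
gripper_width: 0.0602
t 4.72 xb,yb,z [-0.0302 -0.1285  0.    ] rot [0.002 0.303 0.001] F [ 0.66 -2.74 -1.01] w 0.0602 q [ 0.77  0.45 -0.5   1.87 -0.11  0.93  0.25]
time: 4.88
tcp_pos: [0.5383, -0.1087, -0.0]
tool_rot: [-0.099, 0.739, 0.657, 0.111]
ft_force: [-0.7, -7.4, -0.5]
gripper_width: 0.0599
t 4.88 xb,yb,z [-0.0297 -0.1275 -0.    ] rot [0.    0.3   0.001] F [-0.74 -7.44 -0.48] w 0.0599 q [ 0.77  0.45 -0.5   1.87 -0.1   0.93  0.25]
```

```bash
python3 -m pendant '[0,0,0,0.28,0,-0.23,-0.4, 0,0,0,0.39,0,-0.51,-0.4, 0,0,0,0.5,0,-0.8,-0.4, 0,0,0,0.6,0,-1.07,-0.4]'
python3 -c "
from h import *
where()
p,d=cams.capture('top');p2,d=cams.capture('scene');cv2.imwrite('pics/scene5.png',p2)
cv2.imwrite('pics/c5.png',np.vstack([cv2.resize(p[130:250,220:400],None,fx=2.4,fy=2.4),cv2.resize(p2[80:200,150:330],None,fx=2.4,fy=2.4)]))"
```

```text
time: 5.22
tcp_pos: [0.5385, -0.1087, 0.0119]
tool_rot: [-0.098, 0.739, 0.657, 0.111]
ft_force: [-1.1, -6.8, -2.6]
gripper_width: 0.0596
t 5.22 xb,yb,z [-0.0295 -0.1275  0.0119] rot [-0.001  0.297  0.002] F [-1.05 -6.8  -2.63] w 0.0596 q [ 0.77  0.43 -0.51  1.87 -0.11  0.95  0.24]
```

View pics/c5.png

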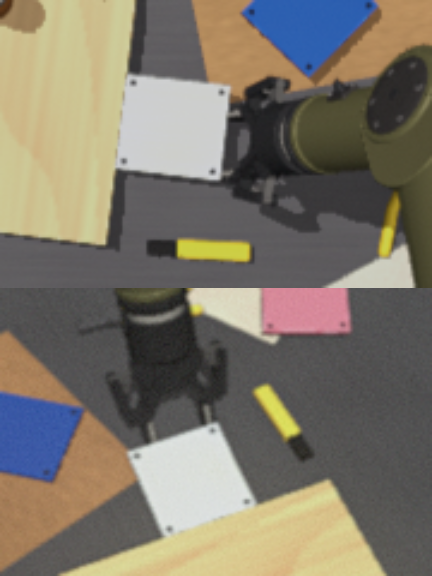

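```bash
cat >> h.py <<'E'
def hts(name='top',ret=False):
    p,d=cams.capture(name);c=cams.camera_params(name);f=192/np.tan(np.radians(c["fov_y"]/2));E=c["extrinsics"]
    v,u=np.mgrid[:384,:512];P=np.stack([(u-c["cx"])/f*d,-(v-c["cy"])/f*d,-d],-1)
    W=(P-E[:3,3])@E[:3,:3]
    k=np.array([np.cos(BY),np.sin(BY)]);X=W[...,:2]-EM;xb=X@k;yb=X@np.array([-k[1],k[0]])
    h=cv2.cvtColor(p,cv2.COLOR_BGR2HSV);m=(h[...,1]<50)&(h[...,2]>110)&(np.abs(xb+.03)<.045)&(d>0)
    for a in np.arange(-.14,.14,.01):
        s=m&(yb>a)&(yb<a+.01)
        if s.sum()>8: print(f"{a:+.2f}:{np.median(W[...,2][s])*1000:.0f}({s.sum()})",end=" ")
    print();return p
E
python3 -c "
from h import *
hts()"
```

```text
-0.13:34(36) -0.12:33(114) -0.11:32(116) -0.10:31(111) -0.09:30(117) -0.08:30(114) -0.07:28(113) -0.06:27(113) -0.05:26(115) -0.04:25(111) -0.03:24(112) -0.02:23(112) -0.01:23(103)
```

```bash
python3 -m pendant '[0,0,0,0.4,0,-0.5,-0.4, 0,0,0,0.71,0,-1.02,-0.4, 0,0,0,1.03,0,-1.52,-0.4, 0,0,0,1.38,0,-2.03,-0.4]'
python3 -c "
from h import *
where();hts()"
```

```text
time: 5.7
tcp_pos: [0.5391, -0.1048, 0.0355]
tool_rot: [-0.096, 0.74, 0.657, 0.109]
ft_force: [-2.1, -7.9, 0.3]
gripper_width: 0.0599
t 5.7 xb,yb,z [-0.0294 -0.1236  0.0355] rot [-0.002  0.292  0.004] F [-2.09 -7.89  0.3 ] w 0.0599 q [ 0.77  0.39 -0.52  1.86 -0.12  0.99  0.23]
-0.13:61(19) -0.12:56(87) -0.11:54(120) -0.10:51(123) -0.09:47(122) -0.08:44(120) -0.07:41(123) -0.06:38(118) -0.05:35(117) -0.04:32(116) -0.03:28(117) -0.02:25(115) -0.01:23(99)
```

```bash
python3 -m pendant '[0,0,0,0.5,0,-0.42,-0.4, 0,0,0,0.96,0,-0.87,-0.4, 0,0,0,1.39,0,-1.3,-0.4, 0,0,0,1.83,0,-1.72,-0.4]'
python3 -c "
from h import *
where();hts()"
```

```text
time: 6.08
tcp_pos: [0.5413, -0.0915, 0.0591]
tool_rot: [-0.096, 0.74, 0.657, 0.11]
ft_force: [-0.3, -0.1, -1.3]
gripper_width: 0.0595
t 6.08 xb,yb,z [-0.0287 -0.11    0.0591] rot [-0.003  0.292  0.003] F [-0.27 -0.13 -1.3 ] w 0.0595 q [ 0.76  0.35 -0.53  1.85 -0.13  1.02  0.21]
-0.11:76(39) -0.10:74(133) -0.09:67(133) -0.08:60(129) -0.07:53(124) -0.06:46(125) -0.05:39(123) -0.04:31(120) -0.03:25(115) -0.02:17(116) -0.01:11(78)
```

```bash
python3 -m pendant '[0,0,0,0.6,0,-0.27,-0.4, 0,0,0,1.14,0,-0.54,-0.4, 0,0,0,1.6,0,-0.8,-0.4, 0,0,0,2.16,0,-1.03,-0.4]'
python3 -c "
from h import *
where();hts()"
python3 -m pendant '[0,0,0,0.4,0,-0.2,-0.4, 0,0,0,0.9,0,-0.4,-0.4]'
python3 -c "
from h import *
where();hts()"
```

```text
time: 6.47
tcp_pos: [0.5439, -0.0722, 0.0768]
tool_rot: [-0.096, 0.739, 0.658, 0.11]
ft_force: [-1.0, -2.9, 1.7]
gripper_width: 0.0601
t 6.47 xb,yb,z [-0.0283 -0.0906  0.0768] rot [-0.004  0.293  0.001] F [-1.02 -2.94  1.72] w 0.0601 q [ 0.74  0.33 -0.54  1.85 -0.15  1.04  0.18]
-0.09:94(52) -0.08:90(145) -0.07:79(144) -0.06:67(132) -0.05:55(131) -0.04:44(126) -0.03:31(121) -0.02:20(120) -0.01:11(59) 
time: 6.68
tcp_pos: [0.5454, -0.0622, 0.0842]
tool_rot: [-0.096, 0.738, 0.658, 0.111]
ft_force: [1.2, -1.8, -0.4]
gripper_width: 0.0598
t 6.68 xb,yb,z [-0.028  -0.0805  0.0842] rot [-0.004  0.295 -0.001] F [ 1.24 -1.83 -0.42] w 0.0598 q [ 0.74  0.31 -0.55  1.85 -0.15  1.05  0.17]
-0.08:101(61) -0.07:97(144) -0.06:82(148) -0.05:68(140) -0.04:53(133) -0.03:38(124) -0.02:23(123) -0.01:12(62)
```

```bash
python3 -m pendant '[0,0,0,0.8,0,-0.13,-0.4, 0,0,0,1.5,0,-0.25,-0.4, 0,0,0,2.1,0,-0.33,-0.4, 0,0,0,2.7,0,-0.41,-0.4, 0,0,0,3.3,0,-0.41,-0.4]'
python3 -c "
from h import *
where();p=hts();p2,d=cams.capture('scene')
cv2.imwrite('pics/c6.png',np.vstack([cv2.resize(p[130:250,220:400],None,fx=2.4,fy=2.4),cv2.resize(p2[80:200,150:330],None,fx=2.4,fy=2.4)]))"
```

```text
time: 7.15
tcp_pos: [0.5492, -0.0296, 0.0988]
tool_rot: [-0.096, 0.738, 0.659, 0.112]
ft_force: [-0.6, -0.4, -0.0]
gripper_width: 0.0595
t 7.15 xb,yb,z [-0.0279 -0.0477  0.0988] rot [-0.005  0.296 -0.003] F [-0.57 -0.36 -0.04] w 0.0595 q [ 0.7   0.29 -0.57  1.85 -0.16  1.06  0.11]
-0.06:93(14) -0.05:96(93) -0.04:113(151) -0.03:82(155) -0.02:48(139) -0.01:23(57)
```

View pics/c6.png

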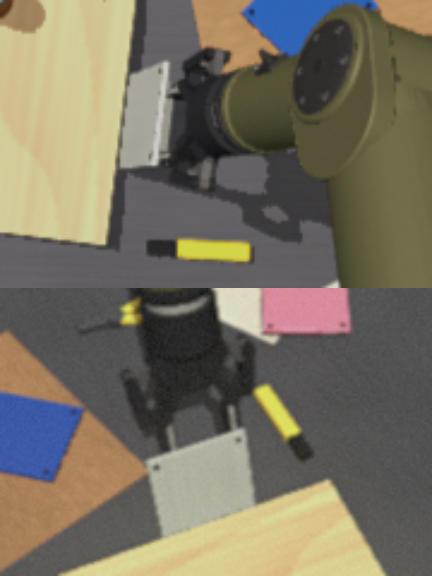

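```bash
python3 -m pendant '[0,0,0,0.6,0,-0.06,-0.4, 0,0,0,1.1,0,-0.08,-0.4, 0,0,0,1.6,0,-0.03,-0.4, 0,0,0,2.1,0,0.02,-0.4, 0,0,0,2.5,0,0.13,-0.4, 0,0,0,2.9,0,0.26,-0.4]'
python3 -c "
from h import *
where();p=hts();p2,d=cams.capture('scene')
cv2.imwrite('pics/c7.png',np.vstack([cv2.resize(p[130:250,220:400],None,fx=2.4,fy=2.4),cv2.resize(p2[80:200,150:330],None,fx=2.4,fy=2.4)]))"
```

```text
time: 7.75
tcp_pos: [0.5526, 0.0001, 0.1051]
tool_rot: [-0.096, 0.737, 0.66, 0.112]
ft_force: [0.4, -0.8, -0.1]
gripper_width: 0.0596
t 7.75 xb,yb,z [-0.0279 -0.0178  0.1051] rot [-0.005  0.296 -0.004] F [ 0.41 -0.75 -0.1 ] w 0.0596 q [ 0.66  0.28 -0.59  1.85 -0.16  1.05  0.06]
-0.04:-0(12) -0.03:102(46) -0.02:102(106) -0.01:118(156)
```

View pics/c7.png

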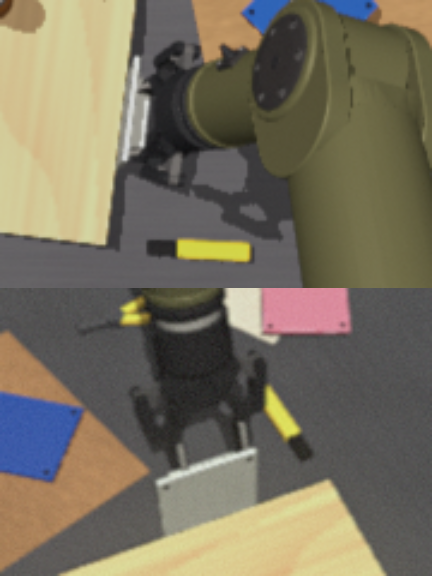

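```bash
python3 -m pendant '[0,0,0,0.5,0,0.12,-0.4, 0,0,0,1,0,0.25,-0.4, 0,0,0,1.4,0,0.4,-0.4, 0,0,0,1.8,0,0.55,-0.4, 0,0,0,2.2,0,0.7,-0.4, 0,0,0,2.6,0,0.9,-0.4]'
python3 -c "
from h import *
where();p=hts();p2,d=cams.capture('scene')
cv2.imwrite('pics/c8.png',np.vstack([cv2.resize(p[130:250,200:380],None,fx=2.4,fy=2.4),cv2.resize(p2[100:240,150:330],None,fx=2.4,fy=2.4)]))"
```

```text
time: 8.35
tcp_pos: [0.5556, 0.0286, 0.1041]
tool_rot: [-0.097, 0.736, 0.66, 0.112]
ft_force: [-0.4, -0.3, -0.8]
gripper_width: 0.0594
t 8.35 xb,yb,z [-0.0283  0.0108  0.1041] rot [-0.005  0.297 -0.006] F [-0.39 -0.32 -0.79] w 0.0594 q [ 0.63  0.28 -0.61  1.86 -0.16  1.04  0.01]
+0.00:102(84) +0.01:106(102) +0.02:116(74)
```

View pics/c8.png

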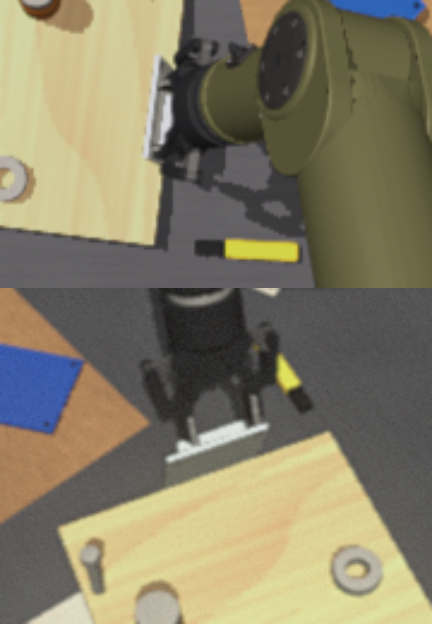

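```bash
python3 -m pendant '[0,0,0,0.5,0,0.15,-0.4, 0,0,0,1,0,0.35,-0.4, 0,0,0,1.5,0,0.55,-0.4, 0,0,0,2,0,0.75,-0.4, 0,0,0,2.4,0,1.0,-0.4, 0,0,0,2.8,0,1.2,-0.4]'
python3 -c "
from h import *
where();p=hts();p2,d=cams.capture('scene')
cv2.imwrite('pics/c9.png',np.vstack([cv2.resize(p[130:250,200:380],None,fx=2.4,fy=2.4),cv2.resize(p2[100:240,150:330],None,fx=2.4,fy=2.4)]))"
```

```text
time: 8.95
tcp_pos: [0.5586, 0.0601, 0.1006]
tool_rot: [-0.097, 0.736, 0.661, 0.112]
ft_force: [0.7, -0.8, -0.3]
gripper_width: 0.0598
t 8.95 xb,yb,z [-0.0289  0.0426  0.1006] rot [-0.004  0.297 -0.007] F [ 0.73 -0.77 -0.25] w 0.0598 q [ 0.58  0.28 -0.62  1.86 -0.15  1.01 -0.05]
-0.05:29(23) -0.04:30(44) -0.03:31(41) -0.02:31(41) -0.01:31(23) +0.03:31(27) +0.04:31(118) +0.05:44(115) +0.06:30(114) +0.07:30(77)
```

View pics/c9.png

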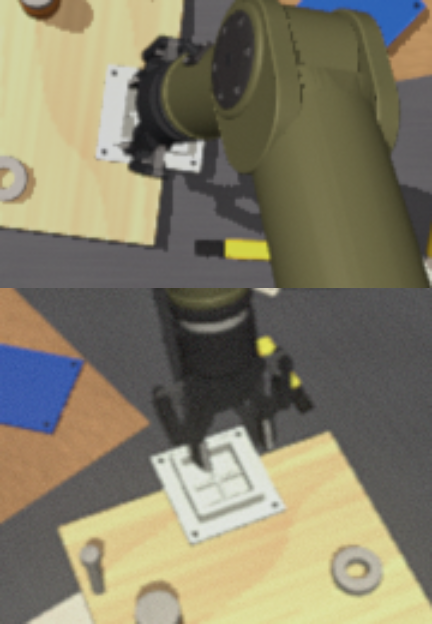

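The cover has fallen over, rim up and flat (plate at 30 mm along its whole length). Next I'll withdraw upward and back.

```bash
python3 -m pendant '[0,0,0,1,0,-3,-0.4, 0,0,0,2,0,-6,-0.4, 0,0,0,2,0,-10,-0.4, 0,0,0,0,0,-14,-0.4, 0,0,0,-4,0,-16,-0.4, 0,0,0,-8,0,-18,-0.4, 0,0,0,-12,0,-18,-0.4, 0,0,0,-12,0,-18,-0.4]'
python3 -m pendant '[0,0,0,-4,0,0,-0.4, 0,0,0,-8,0,0,-0.4, 0,0,0,-12,0,0,-0.4, 0,0,0,-12,0,0,-0.4]'
python3 -c "
from h import *
where();p=hts();p2,d=cams.capture('scene');cv2.imwrite('pics/top10.png',p)
cv2.imwrite('pics/c10.png',np.vstack([cv2.resize(p[60:260,100:400],None,fx=1.45,fy=1.45),cv2.resize(p2[70:270,100:400],None,fx=1.45,fy=1.45)]))"
```

```text
time: 9.72
tcp_pos: [0.5384, -0.1163, 0.2362]
tool_rot: [-0.095, 0.74, 0.657, 0.11]
ft_force: [-0.7, -1.2, -0.5]
gripper_width: 0.0594
time: 10.05
tcp_pos: [0.5211, -0.2399, 0.1979]
tool_rot: [-0.095, 0.744, 0.652, 0.108]
ft_force: [-1.0, -1.0, -0.0]
gripper_width: 0.0596
t 10.05 xb,yb,z [-0.0317 -0.2598  0.1979] rot [-0.002  0.289  0.016] F [-0.99 -0.99 -0.05] w 0.0596 q [ 0.9   0.3  -0.43  1.6  -0.15  1.37  0.39]
-0.05:29(50) -0.04:30(114) -0.03:33(108) -0.02:32(125) -0.01:31(117) +0.00:31(120) +0.01:32(116) +0.02:30(118) +0.03:30(118) +0.04:30(119) +0.05:45(116) +0.06:30(113) +0.07:30(78)
```

View pics/c10.png

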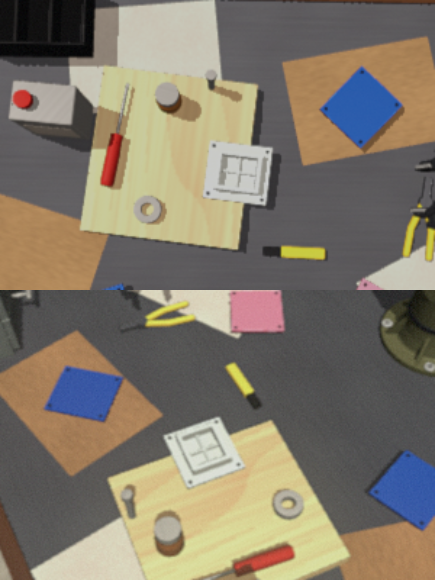

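```bash
python3 -c "
from h import *
p=cv2.imread('pics/top10.png')
q=np.array([(214,140),(273,148),(267,206),(204,197)])/1.45+[100,60]
w=ray('top',q,.03)[:,:2];c,s=np.cos(BY),np.sin(BY);X=w-EM;b=np.c_[X@[c,s],X@[-s,c]]
print(b.round(4),b.mean(0),np.linalg.norm(w-np.roll(w,-1,0),axis=1))
a=cv2.imread('pics/top0.png');d=np.abs(a.astype(int)-p).max(2)>60
n,l,st,_=cv2.connectedComponentsWithStats(d.astype(np.uint8));print([t.tolist() for t in st[1:] if t[4]>15])
"
```

```text
[[ 0.0393  0.0679]
 [ 0.0387 -0.0455]
 [-0.0726 -0.0476]
 [-0.0711  0.0725]] [-0.01643739  0.01182863] [0.11332529 0.11135363 0.12006142 0.1104725 ]
[[257, 159, 7, 7, 36], [268, 160, 61, 50, 2191], [405, 162, 10, 5, 25], [240, 167, 13, 30, 201], [257, 169, 6, 9, 39], [257, 180, 6, 6, 21], [440, 193, 19, 13, 42], [417, 195, 25, 13, 173], [400, 196, 13, 13, 67], [459, 198, 48, 7, 114], [385, 203, 15, 15, 123], [408, 209, 50, 41, 745], [410, 215, 13, 8, 64], [497, 231, 7, 17, 32], [504, 233, 8, 45, 217], [493, 324, 4, 11, 16]]
```

```bash
python3 -c "
from h import *
where();print(bot.finish_job())"
```

```text
t 10.15 xb,yb,z [-0.0302 -0.2532  0.1999] rot [-0.003  0.293  0.01 ] F [ 0.82 -0.11 -0.44] w 0.0597 q [ 0.9   0.29 -0.43  1.6  -0.16  1.37  0.39]
the job is handed in; nothing more can be done
None
```

I turned the cover over and handed the job in at about 10 s. It lies flat on the board with its rim up, and the hand is clear of it. I pushed it square against the board's near edge with two spread fingertips, tipped it about that edge, and pushed it past upright so it fell onto the board.

- **Cover:** the plate reads 29–33 mm high over its whole length, which fits it lying flat on the 24 mm board. Its centre is 12–16 mm past the near edge by two readings that disagree by about 4 mm. It has to be over the board, so that is a small margin, though larger than the 2 mm calibration error.
- **Forces:** the highest I read was about 8 N at the wrist, but only at the end of each move, so a brief higher peak would not have shown.
- **Slip during tipping:** the cover's leading edge slid down the board's face to the bench. I read it as staying low at the edge through the steep part, about 10 mm up or less.
- **Other things:** comparing the before and after top pictures showed changes only at the cover, the robot and its shadow. The pliers are partly hidden by the arm in the top view; the scene view shows nothing out of place, but I only judged that by eye.

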